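# Find the fullest tea tin by feel

## Task

Find which of the three identical closed tins on the tray is the heaviest: going from the robot's left to its right, lift each one clear of the tray to feel its weight and set it back down upright on the tray, without dropping or tipping any. Then hold up the heaviest one, upright, about 15 cm above the tray, with the other two standing on the tray and all other things left alone. The program finishes while the gripper is still holding the tin up (if the last one lifted is the heaviest, it may simply be held on to).

Things in the scene. Friction and masses are not known exactly. Their poses are not given: they have to be found in the camera images.
- tray: fixed low wooden tray, 130 x 380 mm; floor 12 mm above the worktop, lip 8 mm wide round the edge (top 21 mm above the worktop), wire handle at each short end (top 39 mm). Origin: centre of its underside, on the worktop; y along its length to the robot's left, x away from the robot. The tins stand in a row along y, about 120 mm apart.
- tin_left: the leftmost (robot's left, +y) of three identical closed round aluminium tins on the tray: 54 mm in diameter, 90 mm high, smooth straight sides, lid fixed. Origin: centre of the underside; z up. Weighs 150 to 700 g with its contents (which may shift 1 to 2 mm); the heaviest, which may be any of the three, is at least 200 g heavier than the others.
- tin_middle: the middle one of three identical closed round aluminium tins on the tray: 54 mm in diameter, 90 mm high, smooth straight sides, lid fixed. Origin: centre of the underside; z up. Weighs 150 to 700 g with its contents (which may shift 1 to 2 mm); the heaviest, which may be any of the three, is at least 200 g heavier than the others.
- tin_right: the rightmost (-y) of three identical closed round aluminium tins on the tray: 54 mm in diameter, 90 mm high, smooth straight sides, lid fixed. Origin: centre of the underside; z up. Weighs 150 to 700 g with its contents (which may shift 1 to 2 mm); the heaviest, which may be any of the three, is at least 200 g heavier than the others.
- mug: green and white mug, 64 x 89 x 48 mm high. Origin: centre of the underside. A bystander, to be left alone.
- jar: closed glass jar of spread with a pale lid, 57 mm in diameter, 58 mm high. Origin: centre of the underside. A bystander, to be left alone.
- lime: lime, 52 x 43 x 42 mm. Origin: underside as it lies. A bystander, to be left alone.
There are look-alikes about, which are no part of the job. Leave any yellow look-alike of the tin_right alone. Leave any red look-alike of the tin_left alone.

How it is judged:
By the outcome, as a careful person would: the job done as asked, in the order asked, and still so for the second after the job is handed in, while the arm keeps its last pose, push and grip.
It also fails if it takes over 72 s, if anything falls off the work surface, if the arm or the gripper's body presses on something with over 40 N, if the wrist force passes 120 N, or if a joint passes its speed limit or range.

## Robot

A 7-joint arm with a two-finger parallel gripper is mounted at the origin on a cart in front of the work surface, level with it; the furniture and walls round the work are solid. World frame = base frame: x ahead of the robot, y to its left, z up, the work surface at z = 0. Lengths are in m, angles in rad, forces in N, time in s.
With the tool pointing down it reaches from about 0.425 to 0.925 m from the base axis. Payload 6.8 kg.
Tool frame: the origin (TCP) lies at the very end of the fingers, on their centre line; the grasp point (between the pads) lies 19 mm behind it; z points along the fingers, y is the line along which they close (so a half turn about z gives the same grasp; the last joint's range is limited). The gripper opens to 85 mm and grips with 20 to 120 N. Pads are 22 mm wide; open, the fingers measure 114 mm over their backs; the gripper's body (76 mm by 85 mm) begins 54 mm behind the grasp point. The pads swing forward as they close: fully open they stand 13 mm farther back than shut.
Start: joints at [-0.108, 0.477, 0.022, 1.555, -0.011, 1.109, -0.083], TCP at [0.675, 0, 0.201] pointing down, gripper open.
Joint ranges: [-2.96, 2.96], [-0.34, 2.1], [-1.41, 1.46], [0.24, 2.44], [-1.37, 4.51], [0.17, 1.92], [-2.96, 2.96]. Speed limits (rad/s): [2.39, 2.39, 3.14, 3.14, 3.14, 3.14, 3.14].

## Interface

Orientations are given as a unit quaternion [w, x, y, z].
In Python, from station import telemetry, viewer, job, search_frame, cut_out gives the robot as it stands. The module is installed in compiled form; this text tells all that it offers.
- The arm moves only by the shell command python3 -m crank 'ROWS' [FORCE]. ROWS is JSON, a list of rows, each an object with "delta_rot": the turn, a rotation vector about the tool's x, y, z in degrees, a list of three; "xyz": the shift along the tool's x, y, z in m, a list of three; "fingers": the gripper command: -1 is fully open, 1 is shut, values between are in proportion. In form: [{"delta_rot": [ax, ay, az], "xyz": [dx, dy, dz], "fingers": fingers}, ...]. A call has 1 to 10 rows; each row is the pose to reach, as a shift and turn from the pose commanded when the call began, along the tool's axes at that moment; what a row does not reach only later rows make up. A row lasts 1/10 s, in which the tool goes at most 50 mm and 8.59 degrees, less where a joint would pass 70% of its speed; a pose out of reach is approached as far as the arm can. A call with a gripper value outside its range is refused whole. The fingers move at their own pace and stop on an object; FORCE is the grip in N (left out, the last holds). Time passes only in rows, so rows that repeat a pose let the fingers close. It gives the time, the measured TCP pose, the force, the opening and the grip force at its end, in the units of the state.
- telemetry.get_obs(): the state, without advancing time (a new reading comes with each control period).
- viewer.read_camera(name): name is "scene" or "side" or "wrist"; returns a dict with "img" (480x640x3 uint8, red, green, blue), "fx", "fy", "cx", "cy" (pixels), "origin" and "rotation" of the camera in the world. Camera axes: x right, y up, looking along -z (the intrinsics and any distortion apply to the point x, -y, -z); pixel columns grow to the right and rows downward; lengths in m; the calibration is good to about 2 mm. A picture is of the moment at which its call begins. There is no depth.
- job.hand_in(): hands the job in; it is judged then, once.
Trained networks look in the newest picture that a camera, given by its name, has taken for a name from the list of things; names that differ only in an ending like _2 or _b are one class to them, and where a whole thing is asked for, a point or a joint stands for the part that bears it (a point fixed in the world has none). Each returns a list of dicts, best first, with "score" (0 to 1); they miss things now and then, are a little off and sometimes report something else, mostly with a low value. They report only what shows in the picture. A call takes as long as a camera call. They do not tell look-alikes from the thing itself.
- search_frame(camera, thing): "pixel" ([column, row] in pixels, amid what is visible of it).
- cut_out(camera, thing): "pixels" (480x640 bool, what is visible of it) and "pixel" ([column, row] in pixels, amid what is visible of it).
The state is a dict: "t": time; "q": joint angles; "joint_vel": joint speeds; "joint_torque": joint torques, N m; "eef_pos": TCP position; "tool_rot": TCP orientation; "contact_force": force on the tool from outside, world axes, zero at the start; "torque": the same for the moment, N m; "gripper_width": opening from 0.0 (shut) to 1.0 (fully open); "grasp_force": force on a finger pad.
Only numpy, scipy, OpenCV 4.12 (cv2) and the standard library are available. Lean on these libraries where they do the work, as an engineer would, in place of code of your own. Each camera call takes 0.05 s, during which the arm holds its last target. There are 200 camera calls.

## Working session

There is one attempt and no reset: what is moved stays moved. The work goes in short steps, Python scripts to look and compute and a shell command to move; the robot and the scene stay as the last step left them, time stands still between calls to the robot, and variables do not carry over. Pictures are saved under pics/ and viewed, at most 10 in all, crops included, and the job is handed in when it is done.

```bash
mkdir -p pics
python3 - <<'E'
from station import telemetry, viewer, search_frame
import cv2,numpy as np
o=telemetry.get_obs(); print({k:np.round(v,3).tolist() for k,v in o.items()})
for c in ["scene","side"]:
    r=viewer.read_camera(c); cv2.imwrite(f"pics/{c}.png",r["img"][:,:,::-1])
    print(c,r["fx"],r["fy"],r["cx"],r["cy"],np.round(r["origin"],3),np.round(r["rotation"],3).tolist(),[k for k in r])
    for t in ["tin_left","tray"]:
        print(t,[(np.round(d["pixel"]).tolist(),round(d["score"],2)) for d in search_frame(c,t)])
E
```

```text
{'t': 0.0, 'q': [-0.108, 0.478, 0.022, 1.556, -0.011, 1.109, -0.083], 'joint_vel': [-0.001, -0.001, 0.002, -0.001, -0.0, 0.001, 0.0], 'joint_torque': [-0.001, -59.644, 1.608, -28.119, 0.012, 0.009, 0.0], 'eef_pos': [0.674, -0.0, 0.2], 'tool_rot': [-0.001, 0.707, 0.707, -0.001], 'contact_force': [-0.627, 0.109, -0.699], 'torque': [0.044, 0.015, -0.014], 'grasp_force': 0.0, 'gripper_width': 0.998}
scene 452.6536140230578 452.6536140230578 309.5889640756078 239.2234281687872 [-0.197  0.651  0.798] [-0.442, -0.217, 0.376, 0.785] ['img', 'fx', 'fy', 'cx', 'cy', 'origin', 'rotation']
tin_left [([195.0, 319.0], 0.85), ([264.0, 298.0], 0.61)]
tray [([340.0, 262.0], 0.58)]
side 534.7639974452578 534.7639974452578 326.0067254574303 243.92315860502575 [ 0.231 -0.764  0.806] [0.886, 0.435, -0.077, -0.141] ['img', 'fx', 'fy', 'cx', 'cy', 'origin', 'rotation']
tin_left [([279.0, 197.0], 0.88), ([269.0, 168.0], 0.65)]
tray [([284.0, 260.0], 0.72)]
```

View pics/scene.png

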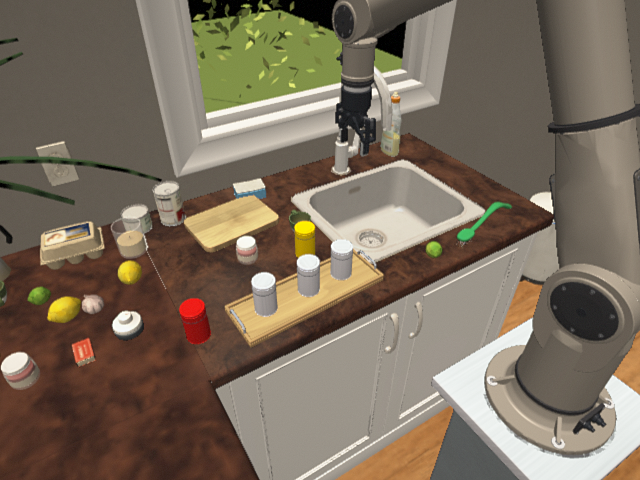

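View pics/side.png

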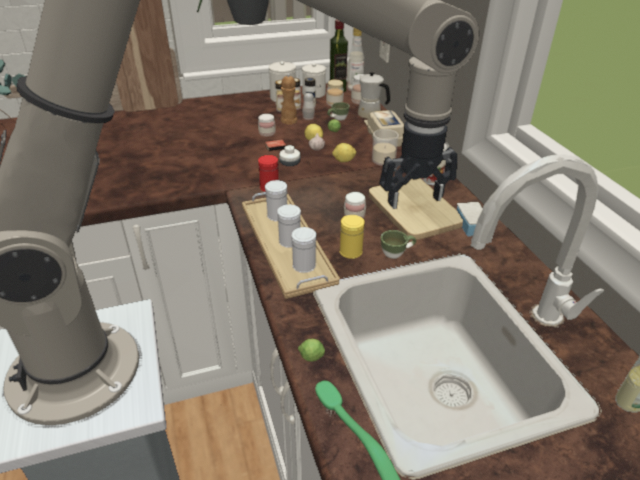

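The three silver tins are at about (264,294), (308,275) and (341,259) in scene, and (277,200), (289,226) and (304,250) in side, left to right. The look-alikes are red (scene 195,320) and yellow (scene 305,240). The yellow one stands just behind the tray.

```bash
cat > h.py <<'E'
import numpy as np,cv2
from station import telemetry, viewer, search_frame, cut_out
def ray(r,p):
    d=np.array([(p[0]-r["cx"])/r["fx"],-(p[1]-r["cy"])/r["fy"],-1.0]); return np.array(r["origin"]),np.array(r["rotation"])@d
def at(r,p,z):
    o,d=ray(r,p); return o+d*(z-o[2])/d[2]
def proj(r,X):
    c=(np.asarray(X)-r["origin"])@np.array(r["rotation"]); return np.stack([r["cx"]-r["fx"]*c[...,0]/c[...,2],r["cy"]+r["fy"]*c[...,1]/c[...,2]],-1)
E
python3 - <<'E'
from h import *
L={"scene":[(264,279),(308,261),(342,245),(305,228),(193,306)],"side":[(277,187),(289,212),(304,236),(352,223),(269,161)]}
for c in L:
    r=viewer.read_camera(c)
    for p in L[c]: print(c,p,np.round(at(r,p,.102),3))
    for t in ["tin_left","tin_middle","tin_right"]:
        for d in cut_out(c,t):
            ys,xs=np.nonzero(d["pixels"]); print(t,np.round(d["pixel"]),round(d["score"],2),xs.min(),xs.max(),ys.min(),ys.max())
s=cv2.imread("pics/scene.png")[190:350,170:400]; cv2.imwrite("pics/crop1.png",cv2.resize(s,None,fx=3.4,fy=3.4,interpolation=cv2.INTER_CUBIC))
E
```

```text
Traceback (most recent call last):
  File "h.py", line 6, in at
    o,d=ray(r,p); return o+d*(z-o[2])/d[2]
        ~~~^^^^^
  File "h.py", line 4, in ray
    d=np.array([(p[0]-r["cx"])/r["fx"],-(p[1]-r["cy"])/r["fy"],-1.0]); return np.array(r["origin"]),np.array(r["rotation"])@d
                                                                                                    ~~~~~~~~~~~~~~~~~~~~~~~^~
ValueError: matmul: Input operand 1 has a mismatch in its core dimension 0, with gufunc signature (n?,k),(k,m?)->(n?,m?) (size 3 is different from 4)
```

Rotation is a quaternion [w,x,y,z].

```bash
cat > h.py <<'E'
import numpy as np,cv2
from scipy.spatial.transform import Rotation as Ro
from station import telemetry, viewer, search_frame, cut_out
def RM(q): return Ro.from_quat(q,scalar_first=True).as_matrix()
def ray(r,p):
    d=np.array([(p[0]-r["cx"])/r["fx"],-(p[1]-r["cy"])/r["fy"],-1.0]); return np.array(r["origin"]),RM(r["rotation"])@d
def at(r,p,z):
    o,d=ray(r,p); return o+d*(z-o[2])/d[2]
def proj(r,X):
    c=(np.asarray(X)-r["origin"])@RM(r["rotation"]); return np.stack([r["cx"]-r["fx"]*c[...,0]/c[...,2],r["cy"]+r["fy"]*c[...,1]/c[...,2]],-1)
E
python3 - <<'E'
from h import *
L={"scene":[(264,279),(308,261),(342,245),(305,228),(193,306)],"side":[(277,187),(289,212),(304,236),(352,223),(269,161)]}
for c in L:
    r=viewer.read_camera(c)
    for p in L[c]: print(c,p,np.round(at(r,p,.102),3))
    for t in ["tin_left","tin_middle","tin_right"]:
        for d in cut_out(c,t):
            ys,xs=np.nonzero(d["pixels"]); print(t,np.round(d["pixel"]),round(d["score"],2),xs.min(),xs.max(),ys.min(),ys.max())
s=cv2.imread("pics/scene.png")[190:350,170:400]; cv2.imwrite("pics/crop1.png",cv2.resize(s,None,fx=3.4,fy=3.4,interpolation=cv2.INTER_CUBIC))
E
```

```text
scene (264, 279) [0.486 0.366 0.102]
scene (308, 261) [0.487 0.252 0.102]
scene (342, 245) [0.494 0.152 0.102]
scene (305, 228) [0.6   0.193 0.102]
scene (193, 306) [0.491 0.529 0.102]
tin_left [194. 321.] 0.89 179 210 299 343
tin_left [263. 294.] 0.83 251 276 273 316
tin_middle [309. 275.] 0.86 297 319 255 295
tin_right [305. 237.] 0.95 294 314 221 256
tin_right [338. 263.] 0.87 330 352 240 280
tin_right [248. 253.] 0.7 236 257 236 264
tin_right [263. 296.] 0.63 252 277 273 316
side (277, 187) [0.489 0.361 0.102]
side (289, 212) [0.488 0.245 0.102]
side (304, 236) [0.494 0.144 0.102]
side (352, 223) [0.613 0.159 0.102]
side (269, 161) [0.501 0.497 0.102]
tin_left [275. 196.] 0.83 266 288 180 220
tin_left [268. 169.] 0.59 259 278 155 190
tin_middle [285. 219.] 0.55 278 300 205 246
tin_right [305. 249.] 0.88 291 316 226 272
tin_right [352. 237.] 0.64 341 363 215 256
```

View pics/crop1.png

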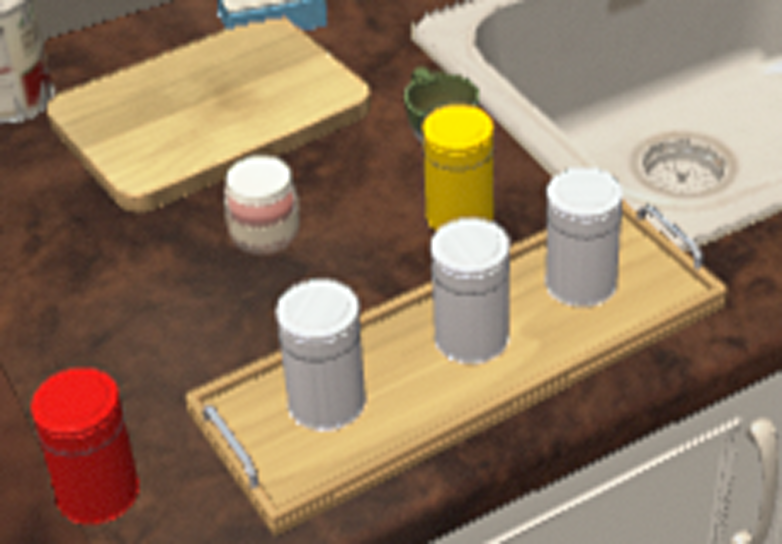

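Left to right, the candidates are silver tins (264,294), (308,275) and (341,259), which I want, against red (195,320), yellow (305,240) and the jar (248,253), which I leave. The crop confirms the three silver tins standing on the tray. I'll go above the left one first.

```bash
python3 -m crank '[{"delta_rot":[0,0,0],"xyz":[0.04,-0.02,-0.01],"fingers":-1},{"delta_rot":[0,0,0],"xyz":[0.08,-0.04,-0.02],"fingers":-1},{"delta_rot":[0,0,0],"xyz":[0.12,-0.06,-0.02],"fingers":-1},{"delta_rot":[0,0,0],"xyz":[0.16,-0.08,-0.02],"fingers":-1},{"delta_rot":[0,0,0],"xyz":[0.20,-0.10,-0.02],"fingers":-1},{"delta_rot":[0,0,0],"xyz":[0.24,-0.12,-0.02],"fingers":-1},{"delta_rot":[0,0,0],"xyz":[0.28,-0.14,-0.02],"fingers":-1},{"delta_rot":[0,0,0],"xyz":[0.32,-0.165,-0.02],"fingers":-1},{"delta_rot":[0,0,0],"xyz":[0.35,-0.18,-0.02],"fingers":-1},{"delta_rot":[0,0,0],"xyz":[0.363,-0.187,-0.02],"fingers":-1}]' 40
python3 -m crank '[{"delta_rot":[0,0,0],"xyz":[0,0,0],"fingers":-1},{"delta_rot":[0,0,0],"xyz":[0,0,0],"fingers":-1},{"delta_rot":[0,0,0],"xyz":[0,0,0],"fingers":-1}]'
python3 - <<'E'
from h import *
r=viewer.read_camera("wrist"); cv2.imwrite("pics/w1.png",r["img"][:,:,::-1])
o=telemetry.get_obs(); print(o["eef_pos"],o["contact_force"],r["origin"],r["fx"],r["rotation"])
for t in ["tin_left","tin_middle","tin_right"]:
    for d in cut_out("wrist",t):
        ys,xs=np.nonzero(d["pixels"]); print(t,np.round(d["pixel"]),round(d["score"],2),xs.min(),xs.max(),ys.min(),ys.max(),np.round(at(r,d["pixel"],.102),3))
for X in [(.487,.363,.102),(.488,.248,.102),(.494,.148,.102)]: print(proj(r,X))
E
```

```text
t: 1.75
eef_pos: [0.4853, 0.3671, 0.2216]
tool_rot: [-0.001, 0.705, 0.709, 0.0]
contact_force: [-1.1, -0.2, 0.1]
gripper_width: 1.003
grasp_force: 0.0
t: 2.05
eef_pos: [0.4898, 0.3604, 0.2213]
tool_rot: [0.001, 0.708, 0.706, -0.0]
contact_force: [-0.8, -0.5, -0.8]
gripper_width: 1.003
grasp_force: 0.0
[0.48963179 0.36063496 0.22137993] [-0.00566913 -0.63369934  0.2982538 ] [0.49000219 0.43560444 0.39305231] 428.98593946857784 [ 9.88791045e-01 -1.49293502e-01 -2.22321994e-04 -1.91596093e-03]
tin_left [318. 196.] 0.9 276 353 152 241 [0.489 0.375 0.102]
tin_left [337.   4.] 0.65 307 364 0 19 [0.501 0.494 0.102]
tin_middle [318. 332.] 0.64 284 351 278 381 [0.489 0.27  0.102]
tin_right [327. 414.] 0.82 295 357 372 453 [0.496 0.194 0.102]
tin_right [445. 387.] 0.78 421 469 335 436 [0.589 0.22  0.102]
[315.27096989 213.31631932]
[317.54945977 357.07005204]
[325.24744592 460.19089448]
```

View pics/w1.png

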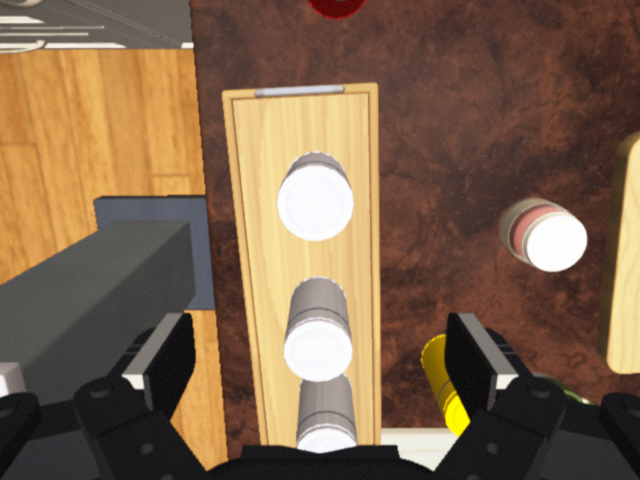

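Wrist view: the silver lids are at about (316,203), (318,349) and (327,447). Red is at the top edge and yellow at (450,385). I'll measure the lid centroids.

Run:
```python
from h import *
for f,c,S in [("w1","wrist",[(316,203),(318,349),(327,440)]),("scene","scene",[(264,279),(308,261),(342,245)]),("side","side",[(277,187),(289,212),(304,236)])]:
    im=cv2.imread(f"pics/{f}.png"); r=viewer.read_camera(c)
    g=(im.min(2)>(205 if c!="wrist" else 215)).astype(np.uint8)
    g=cv2.morphologyEx(g,cv2.MORPH_OPEN,np.ones((3,3)))
    n,l,st,ce=cv2.connectedComponentsWithStats(g)
    for s in S:
        k=l[s[1],s[0]]; print(c,s,k,st[k],np.round(ce[k],1),np.round(at(r,ce[k],.102),4))
```

```text
wrist (316, 203) 3 [ 277  166   77   75 4475] [314.9 202.8] [0.4858 0.3719 0.102 ]
wrist (318, 349) 5 [ 284  321   68   60 3233] [317.8 350.7] [0.4874 0.2551 0.102 ]
wrist (327, 440) 9 [298 429  57  23 937] [325.5 440.5] [0.4936 0.17   0.102 ]
scene (264, 279) 13 [252 273  23  16 303] [262.8 280.5] [0.483  0.3708 0.102 ]
scene (308, 261) 12 [297 255  22  15 266] [307.6 261.9] [0.4845 0.2543 0.102 ]
scene (342, 245) 11 [331 239  22  14 245] [341.5 245.7] [0.4921 0.1543 0.102 ]
side (277, 187) 13 [266 181  20  10 157] [275.6 185.8] [0.4868 0.3674 0.102 ]
side (289, 212) 16 [278 205  21  12 202] [288.2 210.6] [0.4876 0.2507 0.102 ]
side (304, 236) 17 [293 228  22  13 239] [303.3 234.1] [0.4949 0.1513 0.102 ]
```

```bash
python3 -m crank '[{"delta_rot":[0,0,0],"xyz":[0.009,-0.002,0.02],"fingers":-1},{"delta_rot":[0,0,0],"xyz":[0.009,-0.002,0.05],"fingers":-1},{"delta_rot":[0,0,0],"xyz":[0.009,-0.002,0.08],"fingers":-1},{"delta_rot":[0,0,0],"xyz":[0.009,-0.002,0.11],"fingers":-1},{"delta_rot":[0,0,0],"xyz":[0.009,-0.002,0.135],"fingers":-1},{"delta_rot":[0,0,0],"xyz":[0.009,-0.002,0.155],"fingers":-1},{"delta_rot":[0,0,0],"xyz":[0.009,-0.002,0.167],"fingers":-1},{"delta_rot":[0,0,0],"xyz":[0.009,-0.002,0.173],"fingers":-1},{"delta_rot":[0,0,0],"xyz":[0.009,-0.002,0.173],"fingers":-1},{"delta_rot":[0,0,0],"xyz":[0.009,-0.002,0.173],"fingers":-1}]'
python3 - <<'E'
from h import *
r=viewer.read_camera("wrist"); cv2.imwrite("pics/w2.png",r["img"][:,:,::-1])
o=telemetry.get_obs(); print(o["eef_pos"],o["contact_force"])
r=viewer.read_camera("side");cv2.imwrite("pics/s2.png",cv2.resize(r["img"][120:300,200:420,::-1],None,fx=3,fy=3))
E
```

```text
t: 3.4
eef_pos: [0.4867, 0.3725, 0.0494]
tool_rot: [0.0, 0.707, 0.707, 0.001]
contact_force: [-0.3, 0.3, -0.1]
gripper_width: 1.002
grasp_force: 0.0
[0.48672944 0.37259295 0.0495363 ] [-0.13263826  0.21322544  0.30628351]
```

View pics/w2.png

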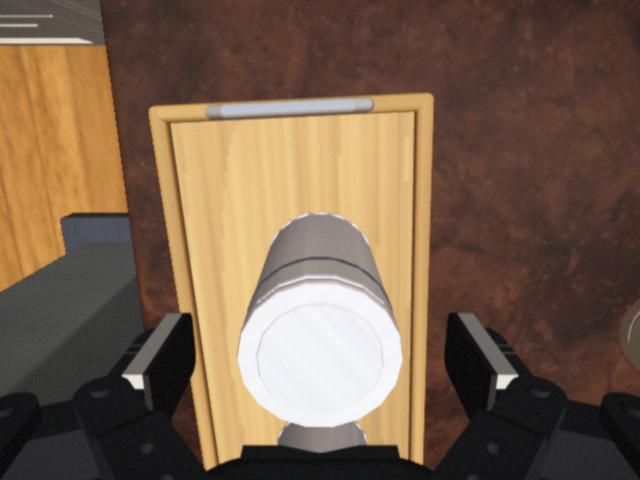

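The lid centre is at (320,352), which backprojects to y≈0.373, so the tin is centred between the fingers. Closing.

```bash
python3 -m crank '[{"delta_rot":[0,0,0],"xyz":[0,0,0],"fingers":1},{"delta_rot":[0,0,0],"xyz":[0,0,0],"fingers":1},{"delta_rot":[0,0,0],"xyz":[0,0,0],"fingers":1},{"delta_rot":[0,0,0],"xyz":[0,0,0],"fingers":1},{"delta_rot":[0,0,0],"xyz":[0,0,0],"fingers":1},{"delta_rot":[0,0,0],"xyz":[0,0,0],"fingers":1},{"delta_rot":[0,0,0],"xyz":[0,0,0],"fingers":1},{"delta_rot":[0,0,0],"xyz":[0,0,0],"fingers":1},{"delta_rot":[0,0,0],"xyz":[0,0,0],"fingers":1},{"delta_rot":[0,0,0],"xyz":[0,0,0],"fingers":1}]' 60
```

```text
t: 4.5
eef_pos: [0.4865, 0.3723, 0.0493]
tool_rot: [0.0, 0.707, 0.707, 0.001]
contact_force: [-1.1, -1.0, 5.8]
gripper_width: 0.603
grasp_force: 62.2
```

```bash
python3 -m crank '[{"delta_rot":[0,0,0],"xyz":[0,0,-0.005],"fingers":1},{"delta_rot":[0,0,0],"xyz":[0,0,-0.015],"fingers":1},{"delta_rot":[0,0,0],"xyz":[0,0,-0.03],"fingers":1},{"delta_rot":[0,0,0],"xyz":[0,0,-0.045],"fingers":1},{"delta_rot":[0,0,0],"xyz":[0,0,-0.055],"fingers":1},{"delta_rot":[0,0,0],"xyz":[0,0,-0.06],"fingers":1},{"delta_rot":[0,0,0],"xyz":[0,0,-0.06],"fingers":1},{"delta_rot":[0,0,0],"xyz":[0,0,-0.06],"fingers":1},{"delta_rot":[0,0,0],"xyz":[0,0,-0.06],"fingers":1},{"delta_rot":[0,0,0],"xyz":[0,0,-0.06],"fingers":1}]'
python3 -m crank '[{"delta_rot":[0,0,0],"xyz":[0,0,0],"fingers":1},{"delta_rot":[0,0,0],"xyz":[0,0,0],"fingers":1},{"delta_rot":[0,0,0],"xyz":[0,0,0],"fingers":1}]'
python3 - <<'E'
from h import *
F=[]
for i in range(8):
    r=viewer.read_camera("side"); o=telemetry.get_obs(); F.append(np.r_[o["contact_force"],o["joint_torque"][1]])
print(np.round(F,2),np.mean(F,0),o["gripper_width"],o["eef_pos"])
r=viewer.read_camera("side");cv2.imwrite("pics/s3.png",cv2.resize(r["img"][100:300,180:400,::-1],None,fx=3,fy=3))
E
```

```text
t: 5.5
eef_pos: [0.4857, 0.3717, 0.1077]
tool_rot: [-0.0, 0.707, 0.707, -0.001]
contact_force: [-0.4, -0.5, -2.0]
gripper_width: 0.606
grasp_force: 62.9
t: 5.8
eef_pos: [0.486, 0.372, 0.1083]
tool_rot: [-0.0, 0.707, 0.707, -0.0]
contact_force: [-0.2, 0.5, -2.8]
gripper_width: 0.603
grasp_force: 62.9
[[ 7.700e-01 -4.600e-01 -1.610e+00 -5.694e+01]
 [ 1.200e-01 -3.700e-01 -1.330e+00 -5.694e+01]
 [-5.000e-02 -1.250e+00 -2.230e+00 -5.695e+01]
 [ 3.600e-01  6.200e-01 -2.090e+00 -5.696e+01]
 [-2.900e-01 -8.400e-01 -2.330e+00 -5.696e+01]
 [ 4.000e-01 -1.100e-01 -2.000e+00 -5.697e+01]
 [ 1.000e+00 -4.400e-01 -1.630e+00 -5.698e+01]
 [-4.400e-01 -3.700e-01 -1.920e+00 -5.698e+01]] [  0.23354078  -0.40286135  -1.89157742 -56.96075454] 0.6044906990965043 [0.48602623 0.37201455 0.1084161 ]
```

View pics/s3.png

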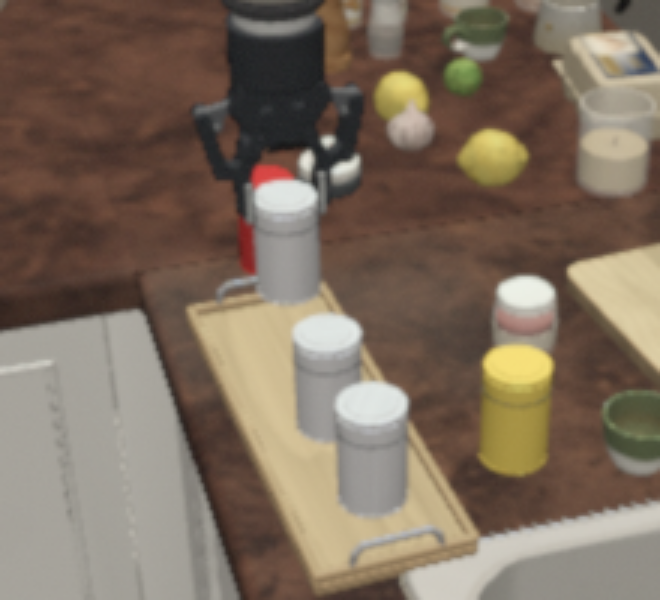

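The left tin is clear of the tray and upright, weighing about 1.9 N. I'll lower it gently.

```bash
python3 -m crank '[{"delta_rot":[0,0,0],"xyz":[0,0,0.01],"fingers":1},{"delta_rot":[0,0,0],"xyz":[0,0,0.025],"fingers":1},{"delta_rot":[0,0,0],"xyz":[0,0,0.04],"fingers":1},{"delta_rot":[0,0,0],"xyz":[0,0,0.05],"fingers":1},{"delta_rot":[0,0,0],"xyz":[0,0,0.055],"fingers":1},{"delta_rot":[0,0,0],"xyz":[0,0,0.057],"fingers":1},{"delta_rot":[0,0,0],"xyz":[0,0,0.0585],"fingers":1},{"delta_rot":[0,0,0],"xyz":[0,0,0.0595],"fingers":1},{"delta_rot":[0,0,0],"xyz":[0,0,0.0595],"fingers":1},{"delta_rot":[0,0,0],"xyz":[0,0,0.0595],"fingers":1}]'
```

```text
t: 7.25
eef_pos: [0.4863, 0.3723, 0.0494]
tool_rot: [0.0, 0.707, 0.707, 0.001]
contact_force: [-0.2, 0.3, -0.2]
gripper_width: 0.612
grasp_force: 63.0
```

```bash
python3 -m crank '[{"delta_rot":[0,0,0],"xyz":[0,0,0.0005],"fingers":1},{"delta_rot":[0,0,0],"xyz":[0,0,0.0005],"fingers":0.1},{"delta_rot":[0,0,0],"xyz":[0,0,0.0005],"fingers":-0.2},{"delta_rot":[0,0,0],"xyz":[0,0,0.0005],"fingers":-0.3},{"delta_rot":[0,0,0],"xyz":[0,0,0.0005],"fingers":-0.4},{"delta_rot":[0,0,0],"xyz":[0,0,0.0005],"fingers":-1},{"delta_rot":[0,0,0],"xyz":[0,0,0.0005],"fingers":-1},{"delta_rot":[0,0,0],"xyz":[0,0,0.0005],"fingers":-1},{"delta_rot":[0,0,0],"xyz":[0,0,0.0005],"fingers":-1},{"delta_rot":[0,0,0],"xyz":[0,0,0.0005],"fingers":-1}]'
```

```text
t: 8.25
eef_pos: [0.486, 0.372, 0.0484]
tool_rot: [0.0, 0.707, 0.707, -0.0]
contact_force: [-0.4, 0.4, -0.4]
gripper_width: 0.997
grasp_force: 0.0
```

```bash
python3 -m crank '[{"delta_rot":[0,0,0],"xyz":[0,0,-0.015],"fingers":-1},{"delta_rot":[0,0,0],"xyz":[0,0,-0.04],"fingers":-1},{"delta_rot":[0,0,0],"xyz":[0,0,-0.07],"fingers":-1},{"delta_rot":[0,0,0],"xyz":[0,0,-0.10],"fingers":-1},{"delta_rot":[0,0,0],"xyz":[-0.02,0,-0.11],"fingers":-1},{"delta_rot":[0,0,0],"xyz":[-0.05,0,-0.11],"fingers":-1},{"delta_rot":[0,0,0],"xyz":[-0.08,0,-0.11],"fingers":-1},{"delta_rot":[0,0,0],"xyz":[-0.105,0.001,-0.11],"fingers":-1},{"delta_rot":[0,0,0],"xyz":[-0.118,0.001,-0.11],"fingers":-1},{"delta_rot":[0,0,0],"xyz":[-0.118,0.001,-0.11],"fingers":-1}]'
cat > lid.py <<'E'
from h import *
import sys
r=viewer.read_camera("wrist"); o=telemetry.get_obs(); print(o["eef_pos"],r["origin"])
g=cv2.morphologyEx((r["img"].min(2)>215).astype(np.uint8),cv2.MORPH_OPEN,np.ones((5,5)))
n,l,st,ce=cv2.connectedComponentsWithStats(g)
for k in range(1,n):
    if st[k][4]>600: print(st[k],np.round(ce[k]),np.round(at(r,ce[k],.102),4))
cv2.imwrite(f"pics/{sys.argv[1]}.png",r["img"][:,:,::-1])
E
python3 lid.py w3
```

```text
t: 9.25
eef_pos: [0.4873, 0.2513, 0.1586]
tool_rot: [0.0, 0.708, 0.706, -0.0]
contact_force: [-0.0, -0.8, -0.5]
gripper_width: 0.999
grasp_force: 0.0
[0.48707654 0.25349843 0.15863329] [0.48758401 0.32644301 0.33027131]
[ 264    0  109   68 5857] [318.  29.] [0.4871 0.3616 0.102 ]
[ 604   67   36   79 2141] [625. 109.] [0.6432 0.3238 0.102 ]
[ 275  197   93   90 6528] [321. 241.] [0.4881 0.2533 0.102 ]
[ 291  357   83   71 4631] [332. 392.] [0.495  0.1542 0.102 ]
```

Middle lid is at (0.488, 0.2535) and the right at (0.495, 0.154). I'll descend on the middle.

```bash
python3 -m crank '[{"delta_rot":[0,0,0],"xyz":[0,0.001,0.02],"fingers":-1},{"delta_rot":[0,0,0],"xyz":[0,0.001,0.05],"fingers":-1},{"delta_rot":[0,0,0],"xyz":[0,0.001,0.08],"fingers":-1},{"delta_rot":[0,0,0],"xyz":[0,0.001,0.10],"fingers":-1},{"delta_rot":[0,0,0],"xyz":[0,0.001,0.109],"fingers":-1},{"delta_rot":[0,0,0],"xyz":[0,0.001,0.109],"fingers":-1},{"delta_rot":[0,0,0],"xyz":[0,0.001,0.109],"fingers":-1}]'
python3 -m crank '[{"delta_rot":[0,0,0],"xyz":[0,0,0],"fingers":0},{"delta_rot":[0,0,0],"xyz":[0,0,0],"fingers":1},{"delta_rot":[0,0,0],"xyz":[0,0,0],"fingers":1},{"delta_rot":[0,0,0],"xyz":[0,0,0],"fingers":1},{"delta_rot":[0,0,0],"xyz":[0,0,0],"fingers":1},{"delta_rot":[0,0,0],"xyz":[0,0,0],"fingers":1},{"delta_rot":[0,0,0],"xyz":[0,0,0],"fingers":1},{"delta_rot":[0,0,0],"xyz":[0,0,0],"fingers":1},{"delta_rot":[0,0,0],"xyz":[0,0,0],"fingers":1},{"delta_rot":[0,0,0],"xyz":[0,0,0],"fingers":1}]' 60
```

```text
t: 10.0
eef_pos: [0.4885, 0.2551, 0.0502]
tool_rot: [-0.0, 0.707, 0.707, 0.001]
contact_force: [0.4, 0.7, 0.6]
gripper_width: 1.001
grasp_force: 0.0
t: 11.0
eef_pos: [0.4884, 0.2545, 0.0509]
tool_rot: [0.0, 0.707, 0.707, 0.001]
contact_force: [-2.6, -0.4, 7.9]
gripper_width: 0.615
grasp_force: 61.8
```

```bash
python3 -m crank '[{"delta_rot":[0,0,0],"xyz":[0,0,-0.005],"fingers":1},{"delta_rot":[0,0,0],"xyz":[0,0,-0.015],"fingers":1},{"delta_rot":[0,0,0],"xyz":[0,0,-0.03],"fingers":1},{"delta_rot":[0,0,0],"xyz":[0,0,-0.045],"fingers":1},{"delta_rot":[0,0,0],"xyz":[0,0,-0.055],"fingers":1},{"delta_rot":[0,0,0],"xyz":[0,0,-0.06],"fingers":1},{"delta_rot":[0,0,0],"xyz":[0,0,-0.06],"fingers":1},{"delta_rot":[0,0,0],"xyz":[0,0,-0.06],"fingers":1},{"delta_rot":[0,0,0],"xyz":[0,0,-0.06],"fingers":1},{"delta_rot":[0,0,0],"xyz":[0,0,-0.06],"fingers":1}]'
python3 -m crank '[{"delta_rot":[0,0,0],"xyz":[0,0,0],"fingers":1},{"delta_rot":[0,0,0],"xyz":[0,0,0],"fingers":1},{"delta_rot":[0,0,0],"xyz":[0,0,0],"fingers":1}]'
cat > weigh.py <<'E'
from h import *
import sys
F=[]
for i in range(8):
    r=viewer.read_camera("side"); o=telemetry.get_obs(); F.append(o["contact_force"])
print(np.mean(F,0),o["gripper_width"],o["eef_pos"])
cv2.imwrite(f"pics/{sys.argv[1]}.png",cv2.resize(r["img"][100:300,180:400,::-1],None,fx=3,fy=3))
E
python3 weigh.py s4
```

```text
t: 12.0
eef_pos: [0.4876, 0.2538, 0.1087]
tool_rot: [-0.0, 0.707, 0.707, -0.001]
contact_force: [0.2, 0.3, -5.5]
gripper_width: 0.618
grasp_force: 64.2
t: 12.3
eef_pos: [0.488, 0.254, 0.1093]
tool_rot: [-0.0, 0.707, 0.707, -0.0]
contact_force: [-0.0, 0.2, -6.0]
gripper_width: 0.613
grasp_force: 64.2
[ 0.16669277 -0.02763488 -6.14880322] 0.6114757590499905 [0.48802881 0.25403629 0.10944044]
```

View pics/s4.png

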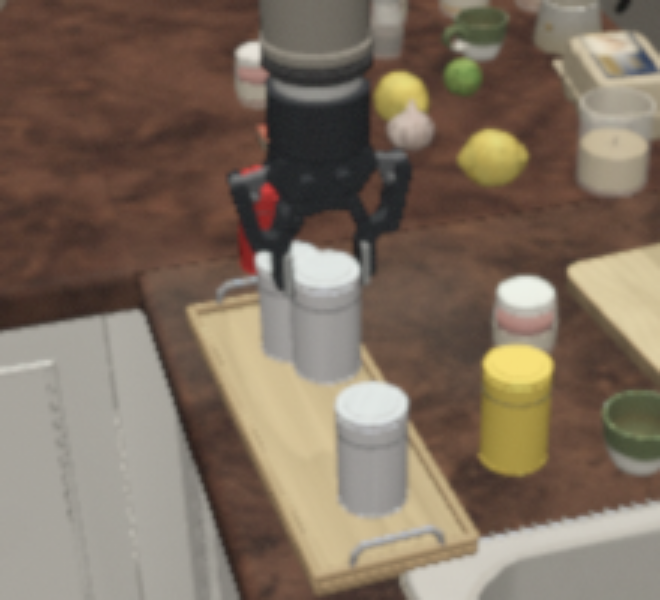

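The middle tin is lifted and upright, weighing about 6.1 N. The left tin is standing behind it. I'll set the middle one down and do the right one too.

```bash
python3 -m crank '[{"delta_rot":[0,0,0],"xyz":[0,0,0.01],"fingers":1},{"delta_rot":[0,0,0],"xyz":[0,0,0.025],"fingers":1},{"delta_rot":[0,0,0],"xyz":[0,0,0.04],"fingers":1},{"delta_rot":[0,0,0],"xyz":[0,0,0.05],"fingers":1},{"delta_rot":[0,0,0],"xyz":[0,0,0.055],"fingers":1},{"delta_rot":[0,0,0],"xyz":[0,0,0.057],"fingers":1},{"delta_rot":[0,0,0],"xyz":[0,0,0.0585],"fingers":1},{"delta_rot":[0,0,0],"xyz":[0,0,0.0595],"fingers":1},{"delta_rot":[0,0,0],"xyz":[0,0,0.0595],"fingers":1},{"delta_rot":[0,0,0],"xyz":[0,0,0.0595],"fingers":1}]'
```

```text
t: 13.7
eef_pos: [0.4884, 0.2544, 0.051]
tool_rot: [0.0, 0.707, 0.707, 0.001]
contact_force: [-3.3, -1.9, 5.3]
gripper_width: 0.609
grasp_force: 65.3
```

It's on the tray (contact +5 N), so I'll release, rise and go to the right tin.

```bash
python3 -m crank '[{"delta_rot":[0,0,0],"xyz":[0,0,0],"fingers":0.1},{"delta_rot":[0,0,0],"xyz":[0,0,0],"fingers":-0.2},{"delta_rot":[0,0,0],"xyz":[0,0,0],"fingers":-0.3},{"delta_rot":[0,0,0],"xyz":[0,0,0],"fingers":-0.4},{"delta_rot":[0,0,0],"xyz":[0,0,0],"fingers":-1},{"delta_rot":[0,0,0],"xyz":[0,0,0],"fingers":-1},{"delta_rot":[0,0,0],"xyz":[0,0,0],"fingers":-1},{"delta_rot":[0,0,0],"xyz":[0,0,0],"fingers":-1}]'
python3 -m crank '[{"delta_rot":[0,0,0],"xyz":[0,0,-0.015],"fingers":-1},{"delta_rot":[0,0,0],"xyz":[0,0,-0.04],"fingers":-1},{"delta_rot":[0,0,0],"xyz":[0,0,-0.07],"fingers":-1},{"delta_rot":[0,0,0],"xyz":[0,0,-0.10],"fingers":-1},{"delta_rot":[0,0,0],"xyz":[-0.02,0.002,-0.11],"fingers":-1},{"delta_rot":[0,0,0],"xyz":[-0.045,0.004,-0.11],"fingers":-1},{"delta_rot":[0,0,0],"xyz":[-0.07,0.006,-0.11],"fingers":-1},{"delta_rot":[0,0,0],"xyz":[-0.09,0.007,-0.11],"fingers":-1},{"delta_rot":[0,0,0],"xyz":[-0.1,0.007,-0.11],"fingers":-1},{"delta_rot":[0,0,0],"xyz":[-0.1,0.007,-0.11],"fingers":-1}]'
python3 lid.py w4
```

```text
t: 14.5
eef_pos: [0.4882, 0.254, 0.0499]
tool_rot: [0.0, 0.707, 0.707, 0.0]
contact_force: [-0.0, 0.5, 0.5]
gripper_width: 1.002
grasp_force: 0.0
t: 15.5
eef_pos: [0.4951, 0.1527, 0.1599]
tool_rot: [0.0, 0.708, 0.706, -0.0]
contact_force: [-0.5, 0.7, -0.0]
gripper_width: 1.0
grasp_force: 0.0
[0.49506708 0.15420128 0.15997337] [0.49533821 0.22771512 0.33166855]
[ 253    0  105  109 9185] [305.  52.] [0.4881 0.2526 0.102 ]
[ 274  199   92   88 6435] [319. 243.] [0.4951 0.1537 0.102 ]
```

```bash
python3 -m crank '[{"delta_rot":[0,0,0],"xyz":[0,0,0.02],"fingers":-1},{"delta_rot":[0,0,0],"xyz":[0,0,0.05],"fingers":-1},{"delta_rot":[0,0,0],"xyz":[0,0,0.08],"fingers":-1},{"delta_rot":[0,0,0],"xyz":[0,0,0.10],"fingers":-1},{"delta_rot":[0,0,0],"xyz":[0,0,0.11],"fingers":-1},{"delta_rot":[0,0,0],"xyz":[0,0,0.11],"fingers":-1},{"delta_rot":[0,0,0],"xyz":[0,0,0.11],"fingers":-1}]'
python3 -m crank '[{"delta_rot":[0,0,0],"xyz":[0,0,0],"fingers":0},{"delta_rot":[0,0,0],"xyz":[0,0,0],"fingers":1},{"delta_rot":[0,0,0],"xyz":[0,0,0],"fingers":1},{"delta_rot":[0,0,0],"xyz":[0,0,0],"fingers":1},{"delta_rot":[0,0,0],"xyz":[0,0,0],"fingers":1},{"delta_rot":[0,0,0],"xyz":[0,0,0],"fingers":1},{"delta_rot":[0,0,0],"xyz":[0,0,0],"fingers":1},{"delta_rot":[0,0,0],"xyz":[0,0,0],"fingers":1},{"delta_rot":[0,0,0],"xyz":[0,0,0],"fingers":1},{"delta_rot":[0,0,0],"xyz":[0,0,0],"fingers":1}]' 60
```

```text
t: 16.25
eef_pos: [0.4956, 0.1549, 0.0506]
tool_rot: [0.0, 0.707, 0.707, 0.001]
contact_force: [-0.3, -0.0, 1.2]
gripper_width: 0.998
grasp_force: 0.0
t: 17.25
eef_pos: [0.4955, 0.1544, 0.0513]
tool_rot: [0.0, 0.707, 0.707, 0.001]
contact_force: [-2.8, 0.2, 8.9]
gripper_width: 0.609
grasp_force: 61.4
```

```bash
python3 -m crank '[{"delta_rot":[0,0,0],"xyz":[0,0,-0.005],"fingers":1},{"delta_rot":[0,0,0],"xyz":[0,0,-0.015],"fingers":1},{"delta_rot":[0,0,0],"xyz":[0,0,-0.03],"fingers":1},{"delta_rot":[0,0,0],"xyz":[0,0,-0.045],"fingers":1},{"delta_rot":[0,0,0],"xyz":[0,0,-0.055],"fingers":1},{"delta_rot":[0,0,0],"xyz":[0,0,-0.06],"fingers":1},{"delta_rot":[0,0,0],"xyz":[0,0,-0.06],"fingers":1},{"delta_rot":[0,0,0],"xyz":[0,0,-0.06],"fingers":1},{"delta_rot":[0,0,0],"xyz":[0,0,-0.06],"fingers":1},{"delta_rot":[0,0,0],"xyz":[0,0,-0.06],"fingers":1}]'
python3 -m crank '[{"delta_rot":[0,0,0],"xyz":[0,0,0],"fingers":1},{"delta_rot":[0,0,0],"xyz":[0,0,0],"fingers":1},{"delta_rot":[0,0,0],"xyz":[0,0,0],"fingers":1}]'
python3 weigh.py s5
```

```text
t: 18.25
eef_pos: [0.4946, 0.1539, 0.1093]
tool_rot: [-0.0, 0.707, 0.707, -0.001]
contact_force: [0.1, 0.6, -3.1]
gripper_width: 0.608
grasp_force: 63.2
t: 18.55
eef_pos: [0.495, 0.154, 0.1098]
tool_rot: [-0.0, 0.707, 0.707, -0.0]
contact_force: [-0.8, -0.7, -3.3]
gripper_width: 0.605
grasp_force: 63.2
[-0.12482228  0.19701281 -3.15415891] 0.6067013140748082 [0.49503429 0.1540126  0.10992792]
```

View pics/s5.png

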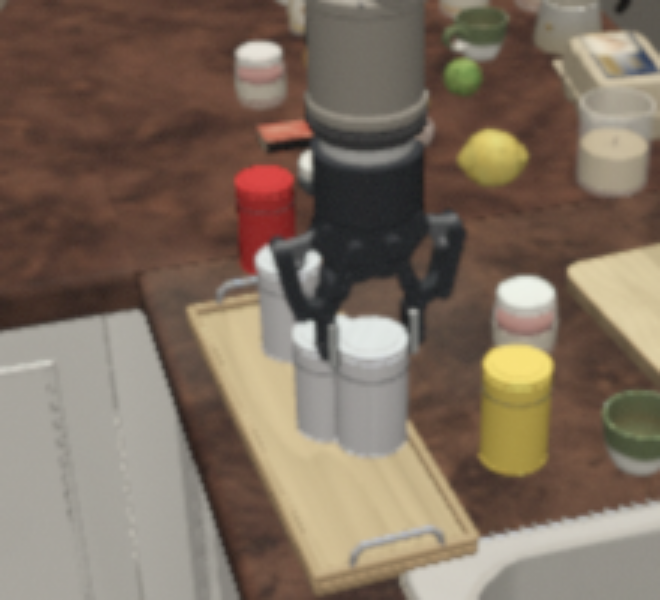

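The right tin is lifted, weighing about 3.2 N, and the other two are standing. The middle tin (6.1 N) is the heaviest. I'll set the right one down and go back.

```bash
python3 -m crank '[{"delta_rot":[0,0,0],"xyz":[0,0,0.01],"fingers":1},{"delta_rot":[0,0,0],"xyz":[0,0,0.025],"fingers":1},{"delta_rot":[0,0,0],"xyz":[0,0,0.04],"fingers":1},{"delta_rot":[0,0,0],"xyz":[0,0,0.05],"fingers":1},{"delta_rot":[0,0,0],"xyz":[0,0,0.055],"fingers":1},{"delta_rot":[0,0,0],"xyz":[0,0,0.057],"fingers":1},{"delta_rot":[0,0,0],"xyz":[0,0,0.0585],"fingers":1},{"delta_rot":[0,0,0],"xyz":[0,0,0.0595],"fingers":1},{"delta_rot":[0,0,0],"xyz":[0,0,0.0595],"fingers":1},{"delta_rot":[0,0,0],"xyz":[0,0,0.0595],"fingers":1}]'
```

```text
t: 19.95
eef_pos: [0.4953, 0.1542, 0.0513]
tool_rot: [0.0, 0.707, 0.707, 0.0]
contact_force: [-1.8, -0.7, 6.1]
gripper_width: 0.603
grasp_force: 63.9
```

```bash
python3 -m crank '[{"delta_rot":[0,0,0],"xyz":[0,0,0],"fingers":0.1},{"delta_rot":[0,0,0],"xyz":[0,0,0],"fingers":-0.2},{"delta_rot":[0,0,0],"xyz":[0,0,0],"fingers":-0.3},{"delta_rot":[0,0,0],"xyz":[0,0,0],"fingers":-0.4},{"delta_rot":[0,0,0],"xyz":[0,0,0],"fingers":-1},{"delta_rot":[0,0,0],"xyz":[0,0,0],"fingers":-1},{"delta_rot":[0,0,0],"xyz":[0,0,0],"fingers":-1},{"delta_rot":[0,0,0],"xyz":[0,0,0],"fingers":-1}]'
python3 -m crank '[{"delta_rot":[0,0,0],"xyz":[0,0,-0.015],"fingers":-1},{"delta_rot":[0,0,0],"xyz":[0,0,-0.04],"fingers":-1},{"delta_rot":[0,0,0],"xyz":[0,0,-0.07],"fingers":-1},{"delta_rot":[0,0,0],"xyz":[0,0,-0.10],"fingers":-1},{"delta_rot":[0,0,0],"xyz":[0.02,-0.002,-0.11],"fingers":-1},{"delta_rot":[0,0,0],"xyz":[0.045,-0.004,-0.11],"fingers":-1},{"delta_rot":[0,0,0],"xyz":[0.07,-0.006,-0.11],"fingers":-1},{"delta_rot":[0,0,0],"xyz":[0.09,-0.007,-0.11],"fingers":-1},{"delta_rot":[0,0,0],"xyz":[0.1,-0.007,-0.11],"fingers":-1},{"delta_rot":[0,0,0],"xyz":[0.1,-0.007,-0.11],"fingers":-1}]'
python3 lid.py w5
```

```text
t: 20.75
eef_pos: [0.4951, 0.154, 0.0504]
tool_rot: [0.0, 0.707, 0.707, 0.0]
contact_force: [0.2, -0.2, -0.9]
gripper_width: 1.0
grasp_force: 0.0
t: 21.75
eef_pos: [0.4877, 0.2553, 0.1603]
tool_rot: [-0.0, 0.706, 0.708, 0.0]
contact_force: [-0.2, -0.2, -1.3]
gripper_width: 0.998
grasp_force: 0.0
[0.48795797 0.25374802 0.1601714 ] [0.48763718 0.33021896 0.33210651]
[ 265    0  108   77 6765] [319.  33.] [0.4871 0.364  0.102 ]
[ 601   76   39   78 2393] [623. 117.] [0.6445 0.3246 0.102 ]
[ 274  204   92   88 6352] [320. 247.] [0.488  0.2533 0.102 ]
[ 290  362   82   70 4515] [330. 396.] [0.4949 0.1538 0.102 ]
```

```bash
python3 -m crank '[{"delta_rot":[0,0,0],"xyz":[0,0,0.02],"fingers":-1},{"delta_rot":[0,0,0],"xyz":[0,0,0.05],"fingers":-1},{"delta_rot":[0,0,0],"xyz":[0,0,0.08],"fingers":-1},{"delta_rot":[0,0,0],"xyz":[0,0,0.10],"fingers":-1},{"delta_rot":[0,0,0],"xyz":[0,0,0.11],"fingers":-1},{"delta_rot":[0,0,0],"xyz":[0,0,0.11],"fingers":-1},{"delta_rot":[0,0,0],"xyz":[0,0,0.11],"fingers":-1}]'
python3 -m crank '[{"delta_rot":[0,0,0],"xyz":[0,0,0],"fingers":0},{"delta_rot":[0,0,0],"xyz":[0,0,0],"fingers":1},{"delta_rot":[0,0,0],"xyz":[0,0,0],"fingers":1},{"delta_rot":[0,0,0],"xyz":[0,0,0],"fingers":1},{"delta_rot":[0,0,0],"xyz":[0,0,0],"fingers":1},{"delta_rot":[0,0,0],"xyz":[0,0,0],"fingers":1},{"delta_rot":[0,0,0],"xyz":[0,0,0],"fingers":1},{"delta_rot":[0,0,0],"xyz":[0,0,0],"fingers":1},{"delta_rot":[0,0,0],"xyz":[0,0,0],"fingers":1},{"delta_rot":[0,0,0],"xyz":[0,0,0],"fingers":1}]' 60
```

```text
t: 22.5
eef_pos: [0.4888, 0.2536, 0.0511]
tool_rot: [0.0, 0.707, 0.707, 0.0]
contact_force: [-0.0, -0.2, 0.3]
gripper_width: 1.003
grasp_force: 0.0
t: 23.5
eef_pos: [0.4884, 0.2545, 0.0519]
tool_rot: [0.0, 0.707, 0.707, 0.001]
contact_force: [-3.0, -0.7, 9.6]
gripper_width: 0.61
grasp_force: 61.6
```

```bash
python3 -m crank '[{"delta_rot":[0,0,0],"xyz":[0,0,-0.005],"fingers":1},{"delta_rot":[0,0,0],"xyz":[0,0,-0.015],"fingers":1},{"delta_rot":[0,0,0],"xyz":[0,0,-0.035],"fingers":1},{"delta_rot":[0,0,0],"xyz":[0,0,-0.055],"fingers":1},{"delta_rot":[0,0,0],"xyz":[0,0,-0.075],"fingers":1},{"delta_rot":[0,0,0],"xyz":[0,0,-0.095],"fingers":1},{"delta_rot":[0,0,0],"xyz":[0,0,-0.115],"fingers":1},{"delta_rot":[0,0,0],"xyz":[0,0,-0.135],"fingers":1},{"delta_rot":[0,0,0],"xyz":[0,0,-0.147],"fingers":1},{"delta_rot":[0,0,0],"xyz":[0,0,-0.152],"fingers":1}]'
python3 -m crank '[{"delta_rot":[0,0,0],"xyz":[0,0,0],"fingers":1},{"delta_rot":[0,0,0],"xyz":[0,0,0],"fingers":1},{"delta_rot":[0,0,0],"xyz":[0,0,0],"fingers":1},{"delta_rot":[0,0,0],"xyz":[0,0,0],"fingers":1},{"delta_rot":[0,0,0],"xyz":[0,0,0],"fingers":1}]'
python3 weigh.py s6
```

```text
t: 24.5
eef_pos: [0.4883, 0.2541, 0.2036]
tool_rot: [0.0, 0.707, 0.707, 0.001]
contact_force: [-0.8, -1.6, -6.9]
gripper_width: 0.612
grasp_force: 64.6
t: 25.0
eef_pos: [0.4878, 0.2539, 0.2019]
tool_rot: [-0.0, 0.707, 0.707, -0.0]
contact_force: [-0.1, -0.2, -6.1]
gripper_width: 0.611
grasp_force: 64.6
[ 0.07077346 -0.20608625 -6.19861189] 0.6130113683593614 [0.48804606 0.25400332 0.20242489]
```

View pics/s6.png

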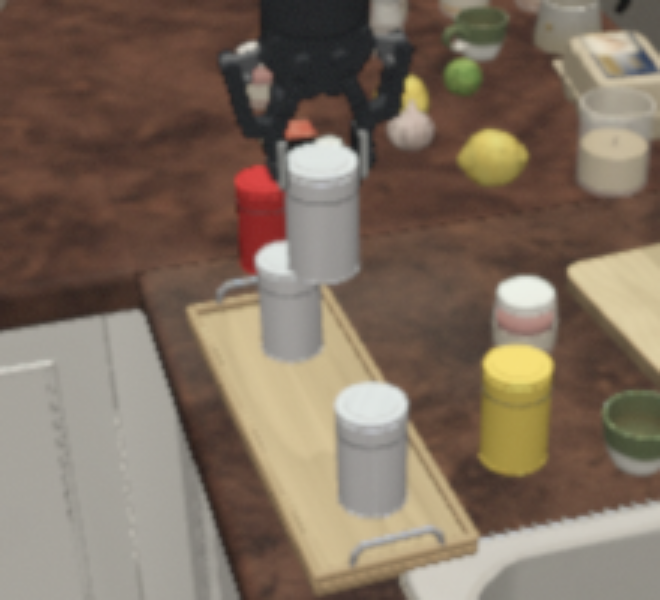

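The middle tin is held upright about 15 cm up, and the other two are standing on the tray. Nothing else has moved.

```bash
python3 -c "
from station import job; print(job.hand_in())"
```

```text
the job is handed in; nothing more can be done
None
```

The middle tin is the heaviest (about 6.1 N, against 1.9 N for the left and 3.2 N for the right); it is held upright about 15 cm above the tray with the other two standing on it, and the job was handed in at about 25 s.

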